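# Refit the plane iron and lock it

## Robot

A 7-joint arm with a two-finger parallel gripper is mounted at the origin on the work surface. World frame = base frame: x ahead of the robot, y to its left, z up, the work surface at z = 0. Lengths are in m, angles in rad, forces in N, time in s.
With the tool pointing down it reaches from about 0.4 to 0.85 m from the base axis. Payload 10.4 kg.
Tool frame: the origin (TCP) lies at the very end of the fingers, on their centre line; the grasp point (between the pads) lies 19 mm behind it; z points along the fingers, y is the line along which they close (so a half turn about z gives the same grasp; the last joint's range is limited). The gripper opens to 85 mm and grips with 20 to 120 N. Pads are 22 mm wide; open, the fingers measure 114 mm over their backs; the gripper's body (76 mm by 85 mm) begins 54 mm behind the grasp point. The pads swing forward as they close: fully open they stand 13 mm farther back than shut.
Start: joints at [-1.364, 0.332, -0.065, 1.46, 0.022, 1.35, -0.088], TCP at [0.142, 0.609, 0.208] pointing down, gripper open.
Joint ranges: [-2.6, 2.6], [-0.5, 2.12], [-1.47, 1.34], [0.16, 2.42], [-1.27, 4.41], [0.06, 2.06], [-2.6, 2.6]. Speed limits (rad/s): [2.22, 2.22, 2.79, 2.79, 3.14, 3.14, 3.14].

## Interface

Orientations are given as a unit quaternion [x, y, z, w].
In Python, from workcell import manip, vision, order gives the robot as it stands. The module is installed in compiled form; this text tells all that it offers.
- The arm moves only by the tool move_arm, never from a script. Its argument "motion" is a list of rows, each a list of 3 entries, a list of its own where there are three numbers: the shift along the tool's x, y, z scaled (see below), then the turn, a rotation vector about the tool's x, y, z scaled (see below), then the opening, from -1 (shut) to 1 (fully open). In form: [[[dx, dy, dz], [wx, wy, wz], hand], ...]. A call has 1 to 12 rows; each row shifts and turns the commanded pose from where the row before left it, along the tool's axes as they then stand; what a row does not reach is not made up. The controller multiplies each number of a shift by 0.75 m and each number of a turn by pi/4 rad. A row lasts 1/10 s, in which the tool goes at most 50 mm and 8.59 degrees, less where a joint would pass 70% of its speed; a pose out of reach is approached as far as the arm can. A call with a number of a shift or a turn outside -1 to 1 is refused whole. A call with a gripper value outside its range is refused whole. The fingers move at their own pace and stop on an object; "newtons" is the grip in N (left out, the last holds). Time passes only in rows, so rows that do not move let the fingers close. It gives the time, the measured TCP pose, the force, the opening and the grip force at its end, in the units of the state.
- manip.get_obs(): the state, without advancing time (a new reading comes with each control period).
- vision.camera(name): name is "scene" or "side" or "wrist"; returns a dict with "pixels" (384x512x3 uint8, red, green, blue), "fx", "fy", "cx", "cy" (pixels), "R" (3x3) and "t" (3): a world point X has camera coordinates R X + t. Camera axes: x right, y down, z forward; pixel columns grow to the right and rows downward; lengths in m; the calibration is good to about 2 mm. A picture is of the moment at which its call begins. There is no depth.
- order.hand_in(): hands the job in; it is judged then, once.
The state is a dict: "clock": time; "joint_pos": joint angles; "joint_velocities": joint speeds; "tau": joint torques, N m; "position": TCP position; "ee_rot": TCP orientation; "ft_force": force on the tool from outside, world axes, zero at the start; "torque": the same for the moment, N m; "grip_width": opening from 0.0 (shut) to 1.0 (fully open); "grasp_force": force on a finger pad.
Only numpy, scipy, OpenCV 4.12 (cv2) and the standard library are available. Lean on these libraries where they do the work, as an engineer would, in place of code of your own. Each camera call takes 0.05 s, during which the arm holds its last target. There are 200 camera calls.

## Task

Put the sharpened iron back in the bench plane: take it off the strop block and lay it flat on the plane's sloping bed, cutting edge down in the mouth and its notch over the locating pin, then swing the turn-lever fully across it to lock it in. Set the iron down rather than letting it drop, and leave everything else on the counter where it is.

Things in the scene. Friction and masses are not known exactly. Their poses are not given: they have to be found in the camera images.
- plane: Metal bench plane in a plywood cradle (290 x 100 mm) fixed to the counter. Origin: under the cradle's middle; x from toe to heel, z up. Sole 12 mm up. Knob at x -108, top 68 mm up; rear handle at x 86 to 130, 25 mm wide, top 112 mm up. Cheeks beside the mouth (x -76 to -10) 38 mm up, 57 mm apart inside, 67 outside; behind them the sides are 25 mm high.
- frog: The plane's steel bed, sloping 30 degrees, 42 mm wide (less than the iron), x -75 to +34 mm. Origin: on the bed at the pin's foot, 39 mm behind the plane's origin and 65.5 mm up; x up the slope, y left, z square out of the bed. Pin along z: diameter 10, 12.5 mm high, coned above 9. A seated iron lies at z 0, edge at about x -97 between the cheeks; it may slide down till it hangs on the pin.
- turn_lever (a joint): Turn-lever's angle: 0 = locked, across the iron; 1.57 = open, pointing up the slope; range 0 to 1.9, growing anticlockwise seen onto the bed. Pivot at x 22, y 42 mm of the bed, along its z, on a lug (x 9 to 35, y 19 to 55, top z -1). Stiff, about 2 N at the knob, stays where left. Flat bar 14 mm wide, z 6 to 13 over the bed, so 1 mm above a seated iron.
- lever_knob (a point): Middle of the round steel thumb knob on the lever's free end: diameter 18 mm, 20 mm high, standing along the bed's z (from z 13 to 33 mm over the bed), 66 mm from the pivot, to -y of it when locked. Its frame turns with the lever and equals the bed's at 0.
- iron: The plane iron, a flat steel blade 140 x 52 x 5 mm, 0.27 kg, bevel down on the strop block, which is narrower, so its long sides overhang about 5 mm. Origin: centre of its underside; x towards the upper end (cut corners, nearer the notch), so the cutting edge is at x -70 mm; z out of its upper face.
- iron_notch (a point): Centre of the iron's locating notch, at the underside: a slot right through the iron, 16 mm along x, 14 mm wide, centred 27 mm from the iron's origin towards the upper end. Axes as the iron's.
- iron_edge (a point): Middle of the iron's cutting edge, 70 mm from the iron's origin towards -x. Axes as the iron's.
- strop: Strop block, wooden, leather-topped, 200 x 42 mm, 24 mm high, with a short handle at its +x end, fixed to the counter. Origin: centre of its underside; x along it. Plane and strop may stand either way round, left and right.
- card_scraper: Bystander: plain steel rectangle 130 x 55 x 3 mm without any notch, flat on the counter between the plane and the strop; origin: centre of its underside.
- paste_jar: Bystander: low round glass jar of honing paste, diameter 52 mm, 40 mm high, standing between the plane and the strop; origin: centre of its underside.
- mallet: Bystander: wooden mallet lying down, head 95 x 55 x 50 mm, handle 24 mm thick to 200 mm along its x, behind the plane and the strop; origin: under the middle of the head.
- whetstone: Bystander: grey whetstone in a wooden holder, 210 x 75 x 36 mm, behind the plane and the strop; origin: centre of its underside.
- oil_bottle: Bystander: amber bottle, diameter 56 mm, 130 mm high, on the right; origin: centre of its underside.
- stretcher_bars: Bystander: stack of wooden bars 300 mm long, 90 mm wide, 35 mm high, on the left; origin: centre of its underside.
Things that resemble listed ones, but are neither listed nor needed, are in the scene too. Leave any yellow look-alike of the iron alone.

How it is judged:
By the outcome, as a careful person would: the job done as asked, in the order asked, and still so for the second after the job is handed in, with the robot touching nothing.
It also fails if it takes over 61 s, if anything falls off the work surface, if the arm or the gripper's body presses on something with over 40 N, if the wrist force passes 120 N, or if a joint passes its speed limit or range.

## Working session

There is one attempt and no reset: what is moved stays moved. The work goes in short steps, Python scripts to look and compute and a tool call to move; the robot and the scene stay as the last step left them, time stands still between calls to the robot, and variables do not carry over. Pictures are saved under pics/ and viewed, at most 10 in all, crops included, and the job is handed in when it is done.

Besides the shell and the picture viewer there is one more tool, called after "Call:" as name(argument=value, ...) on one line, values as JSON. move_arm: Moves the arm, as the interface text tells. Its arguments: {"type":"object","properties":{"motion":{"type":"array"},"newtons":{"type":"number"}},"required":["motion"]}

```bash
mkdir -p pics; cat > h.py <<'E'
import numpy as np, cv2, json, pickle
from scipy.spatial.transform import Rotation as Rn
from workcell import manip, vision, order
def shot(n,f):
    c=vision.camera(n); c={k:(np.array(v) if k in('pixels','R','t') else v) for k,v in c.items()}
    pickle.dump(c,open(f'pics/{f}.pkl','wb')); cv2.imwrite(f'pics/{f}.png',c['pixels'][:,:,::-1]); return c
def load(f): return pickle.load(open(f'pics/{f}.pkl','rb'))
def ray(c,p):
    d=c['R'].T@np.array([(p[0]-c['cx'])/c['fx'],(p[1]-c['cy'])/c['fy'],1.]); return -c['R'].T@c['t'],d/np.linalg.norm(d)
def onz(c,p,z):
    o,d=ray(c,p); return o+d*(z-o[2])/d[2]
def tri(c1,p1,c2,p2):
    o1,d1=ray(c1,p1);o2,d2=ray(c2,p2)
    s=np.linalg.lstsq(np.stack([d1,-d2],1),o2-o1,rcond=None)[0]
    a,b=o1+s[0]*d1,o2+s[1]*d2; return (a+b)/2,np.linalg.norm(a-b)
def proj(c,X):
    q=c['R']@np.array(X)+c['t']; return np.array([c['fx']*q[0]/q[2]+c['cx'],c['fy']*q[1]/q[2]+c['cy']])
E
python3 - <<'E'
from h import *
np.set_printoptions(precision=3,suppress=True)
ims=[]
for n in('scene','side','wrist'):
    c=shot(n,n+'0'); print(n,c['fx'],c['cx'],c['cy'],-c['R'].T@c['t'],c['R'][2])
o=manip.get_obs();print(o)
a=load('scene0')['pixels'];b=load('side0')['pixels']
E
```

```text
scene 420.08721112146105 256.33750587511065 190.97858390772197 [ 1.14  -0.571  0.848] [-0.514  0.525 -0.678]
side 490.327889254212 255.73375945767816 187.12632105453716 [ 0.156 -0.794  1.149] [ 0.289  0.574 -0.766]
wrist 333.3718685185587 257.36268628248257 186.83273834842439 [0.073 0.624 0.372] [ 0.27  -0.064 -0.961]
{'clock': 0.15, 'joint_pos': array([-1.364,  0.333, -0.065,  1.461,  0.022,  1.35 , -0.088]), 'joint_velocities': array([-0.   , -0.001,  0.001, -0.004,  0.001, -0.001,  0.   ]), 'tau': array([  0.001, -62.582,   0.049, -39.185,   0.016,   0.008,   0.   ]), 'position': array([0.142, 0.608, 0.207]), 'ee_rot': array([ 0.115,  0.993, -0.001, -0.   ]), 'ft_force': array([-0.198,  0.563,  0.628]), 'torque': array([ 0.034, -0.013,  0.009]), 'grasp_force': 0.0, 'grip_width': 0.9988657381206885}
```

View pics/scene0.png

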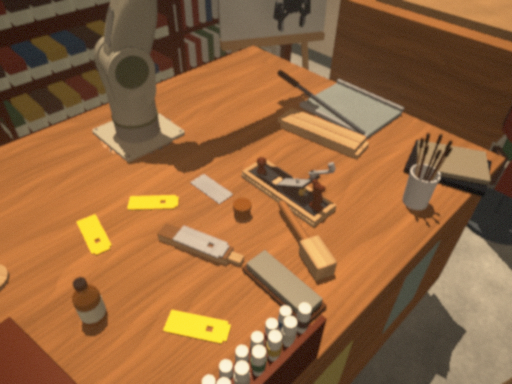

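View pics/side0.png

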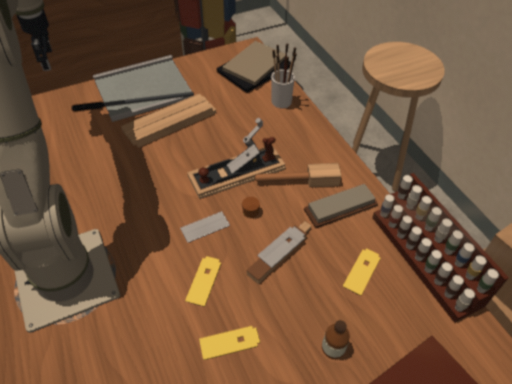

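The scene view shows these possible irons:
- A grey notched blade on the strop at scene (203,242), side (281,248). This is the iron.
- The card scraper, plain grey, at scene (211,188), side (205,227).
- Yellow look-alikes at scene (153,202), (94,234) and (197,326).

The plane is at scene (288,188), side (237,168), with its lever knob raised at scene (329,168). Next is one close crop to check the choice.

```bash
python3 - <<'E'
from h import *
def cr(n,x,y,w,h,k): return cv2.resize(load(n)['pixels'][y:y+h,x:x+w,::-1],None,fx=k,fy=k,interpolation=cv2.INTER_CUBIC)
A=np.hstack([cr('scene0',150,215,100,60,4),cr('side0',240,215,100,60,4)])
B=np.hstack([cr('scene0',235,148,100,80,4),cr('side0',185,115,100,80,4)])
cv2.imwrite('pics/crop1.png',np.vstack([A,B]))
E
```

```text
(no output)
```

View pics/crop1.png

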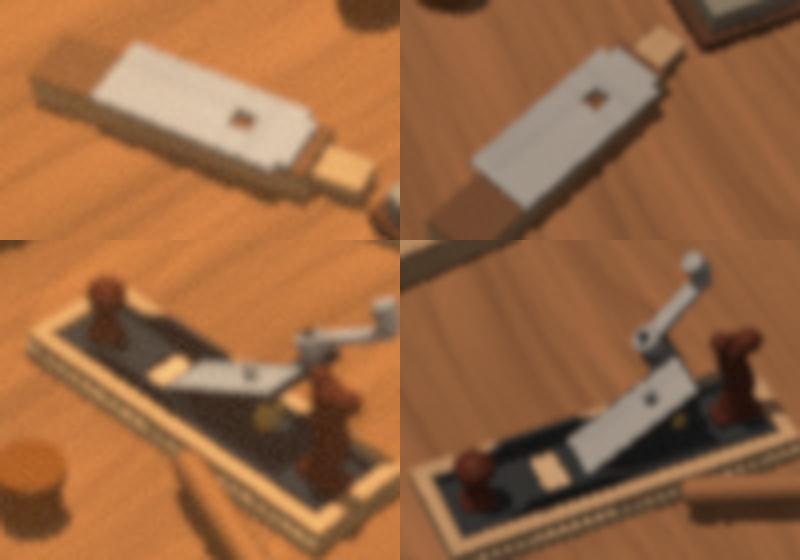

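The crop shows the grey iron on the strop with its notch at the handle end, at scene (210.5,245), side (288.7,239.7). The frog is empty: pin at scene (297.5,181.5), side (248,154.5). The lever stands open with its knob at scene (331,164), side (259,120).

```bash
cat > m0.py <<'E'
from h import *
np.set_printoptions(precision=4,suppress=True)
s,d=load('scene0'),load('side0')
P={}
for n,a,b in [('notch',(210.5,245),(288.75,239.75)),('edgeA',(184.5,226),(258.75,255.5)),('edgeB',(173.75,239),(272,266.75)),
 ('pin',(297.5,181.5),(248,154.5)),('knobtop',(331.2,163.5),(258.7,120)),('pivot',(313.5,173.5),(246,140)),
 ('toeknob',(261.5,159),(203.7,172)),('handle',(316,184),(268.5,141)),
 ('bedtopL',(309.5,178.5),(255,145)),('bedbotA',(276,184),(231.5,172.5))]:
    X,e=tri(s,a,d,b);P[n]=X;print(n,X,round(e*1e3,1))
for nm,c in(('scene',s),('side',d)):
    h=cv2.cvtColor(c['pixels'],cv2.COLOR_RGB2HSV); x,y=[int(v) for v in proj(c,P['notch'])]
    m=((h[...,1]<70)&(h[...,2]>110)).astype(np.uint8)
    n,l,st,ce=cv2.connectedComponentsWithStats(m)
    k=l[y-6:y+7,x-12:x+13];k=np.bincount(k[k>0]).argmax();print(nm,st[k],ce[k])
    cs,_=cv2.findContours((l==k).astype(np.uint8),0,2);r=cv2.minAreaRect(cs[0]);
    q=np.array([onz(c,p,.029)[:2] for p in cs[0][:,0]],np.float32);r=cv2.minAreaRect(q*1000);print('rect mm',r)
o=manip.get_obs();R=Rn.from_quat(o['ee_rot']).as_matrix();print(R,o['position'])
w=load('wrist0');C=-w['R'].T@w['t'];print('cam in tool',R.T@(C-o['position']),'\n',R.T@w['R'].T)
E
python3 m0.py
```

```text
notch [ 0.5797 -0.1608  0.0266] 0.7
edgeA [ 0.4832 -0.1696  0.0266] 3.1
edgeB [ 0.4995 -0.2161  0.0263] 2.0
pin [0.5998 0.144  0.0673] 1.1
knobtop [0.6626 0.2011 0.1372] 1.4
pivot [0.6161 0.193  0.0783] 0.8
toeknob [0.4536 0.1452 0.06  ] 7.3
handle [0.6656 0.1387 0.103 ] 2.4
bedtopL [0.6288 0.1569 0.0869] 5.1
bedbotA [0.5367 0.1269 0.0297] 2.6
scene [174 227  54  31 762] [200.9423 241.8517]
rect mm ((556.1866455078125, -172.18296813964844), (137.07760620117188, 50.00020980834961), 19.481056213378906)
side [258 227  46  40 806] [281.1849 246.2903]
rect mm ((553.569580078125, -171.00320434570312), (140.61257934570312, 51.643524169921875), 19.410764694213867)
[[-0.9737  0.2277 -0.0002]
 [ 0.2277  0.9737 -0.001 ]
 [-0.     -0.0011 -1.    ]] [0.1423 0.6083 0.2074]
cam in tool [ 0.0712 -0.0006 -0.1647] 
 [[ 0.     -0.9608 -0.2771]
 [ 1.     -0.      0.0002]
 [-0.0002 -0.2771  0.9608]]
```

Call:
move_arm(motion=[[[-0.055,-0.036,-0.005],[0,0,0],1],[[-0.055,-0.036,-0.005],[0,0,0],1],[[-0.055,-0.036,-0.005],[0,0,0],1],[[-0.055,-0.036,-0.005],[0,0,0],1],[[-0.055,-0.036,-0.005],[0,0,0],1],[[-0.055,-0.036,-0.005],[0,0,0],1],[[-0.055,-0.036,-0.005],[0,0,0],1],[[-0.055,-0.036,-0.005],[0,0,0],1],[[-0.055,-0.036,-0.005],[0,0,0],1],[[-0.055,-0.036,-0.005],[0,0,0],1],[[-0.055,-0.036,-0.005],[0,0,0],1],[[-0.055,-0.036,-0.005],[0,0,0],1]])

```text
clock: 1.35
position: [0.5515, 0.1787, 0.2531]
ee_rot: [0.115, 0.993, 0.0, 0.0]
ft_force: [1.1, 1.6, 0.6]
grip_width: 1.003
grasp_force: 0.0
```

Call:
move_arm(motion=[[[-0.03,-0.02,0],[0,0,0],1],[[0,0,0],[0,0,0],1],[[0,0,0],[0,0,0],1]])

```text
clock: 1.65
position: [0.5689, 0.1604, 0.2525]
ee_rot: [0.115, 0.993, -0.0, -0.0]
ft_force: [-1.1, 0.4, -0.5]
grip_width: 0.999
grasp_force: 0.0
```

```bash
python3 - <<'E'
from h import *
c=shot('wrist','w1');print(manip.get_obs()['position'],manip.get_obs()['clock'],proj(c,(0.5998,.144,.0673)))
cv2.imwrite('pics/w1b.png',cv2.resize(c['pixels'][:,:,::-1],(800,600),interpolation=cv2.INTER_CUBIC))
E
```

```text
[0.56847685 0.1614784  0.2526274 ] 1.7 [249.74090059 190.51607852]
```

View pics/w1b.png

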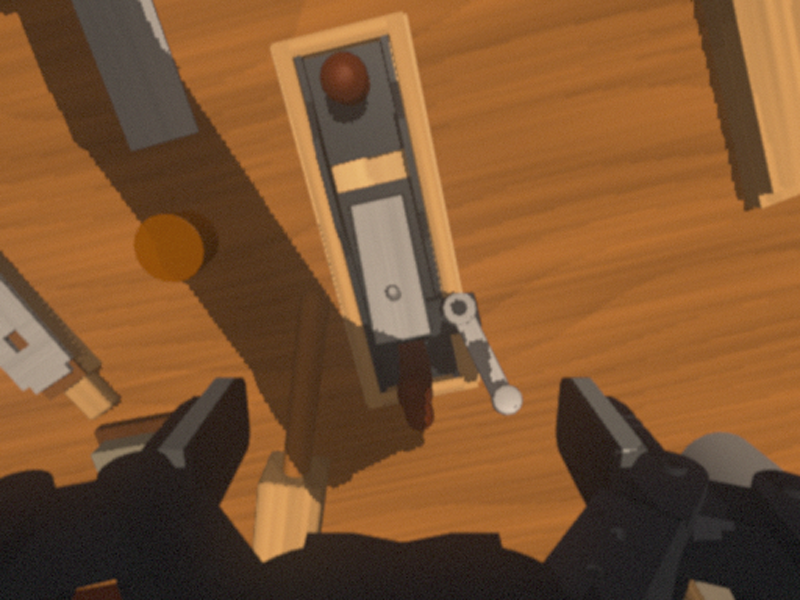

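The wrist view (enlarged 1.5625x) shows the pin at (393,293), bed corners (349,205), (403,195), (430,332) and (376,343). The lever pivot is at (459,307) and the knob at (508,399), so the lever is open past straight up the slope.

```bash
cat > m1.py <<'E'
from h import *
np.set_printoptions(precision=4,suppress=True)
k=1.5625; w,s,d=load('w1'),load('scene0'),load('side0')
g=lambda x,y:(x/k,y/k)
def multi(*cp):
    A=np.zeros((3,3));b=np.zeros(3)
    for c,p in cp:
        o,v=ray(c,p);M=np.eye(3)-np.outer(v,v);A+=M;b+=M@o
    return np.linalg.solve(A,b)
if __name__=='__main__':
    print('pin',multi((w,g(393,293)),(s,(297.5,181.5)),(d,(248,154.5))), onz(w,g(393,293),.077))
    print('knob',multi((w,g(508,399)),(s,(331.2,163.5)),(d,(258.7,120))))
    print('piv',multi((w,g(459,307)),(s,(313.5,173.5)),(d,(246,140))))
    c=[onz(w,g(*p),z) for p,z in [((349,205),.028),((403,195),.028),((430,332),.0825),((376,343),.0825)]]
    print('bed',*c); a=(c[2]+c[3]-c[0]-c[1])/2; print('yaw bed',np.degrees(np.arctan2(a[1],a[0])),np.linalg.norm(a[:2]))
    for p,q in [((272,45),(371,407)),((407,13),(479,385))]:
        e=[onz(w,g(*v),.012) for v in (p,q)];a=e[1]-e[0];print('cradle',*e,np.degrees(np.arctan2(a[1],a[0])),np.linalg.norm(a))
    print('toeknob',onz(w,g(345,77),.06))
E
python3 m1.py
```

```text
pin [0.5989 0.1459 0.0653] [0.5942 0.1475 0.077 ]
knob [0.6613 0.2038 0.1342]
piv [0.6153 0.1909 0.0794]
bed [0.5342 0.1275 0.028 ] [0.5363 0.1682 0.028 ] [0.6255 0.1661 0.0825] [0.6249 0.1282 0.0825]
yaw bed -0.41340277389293745 0.08993266725017053
cradle [0.4136 0.1011 0.012 ] [0.7077 0.0996 0.012 ] -0.2881734569986867 0.29413111204491504
cradle [0.4156 0.1994 0.012 ] [0.7086 0.1944 0.012 ] -0.9647490517521033 0.2930488362311585
toeknob [0.4524 0.1498 0.06  ]
```

Call:
move_arm(motion=[[[-0.0105,-0.0545,0.012],[0,0,0],1],[[-0.0105,-0.0545,0.012],[0,0,0],1],[[-0.0105,-0.0545,0.012],[0,0,0],1],[[-0.0105,-0.0545,0.012],[0,0,0],1],[[-0.0105,-0.0545,0.012],[0,0,0],1],[[-0.0105,-0.0545,0.012],[0,0,0],1],[[-0.0105,-0.0545,0.012],[0,0,0],1],[[-0.0105,-0.0545,0.012],[0,0,0],1],[[0,0,0],[0,0,-0.181],1],[[0,0,0],[0,0,-0.181],1],[[0,0,0],[0,0,-0.181],1],[[0,0,0],[0,0,-0.181],1]])

```text
clock: 2.9
position: [0.556, -0.1701, 0.1809]
ee_rot: [-0.173, 0.985, 0.001, 0.0]
ft_force: [-0.4, 0.7, -0.3]
grip_width: 1.0
grasp_force: 0.0
```

Call:
move_arm(motion=[[[0,0,0],[0,0,-0.0],1],[[0,0,0],[0,0,0],1]])

```text
clock: 3.1
position: [0.556, -0.1709, 0.181]
ee_rot: [-0.167, 0.986, 0.0, 0.0]
ft_force: [0.6, 0.1, -0.1]
grip_width: 1.002
grasp_force: 0.0
```

```bash
python3 - <<'E'
from h import *
np.set_printoptions(precision=4,suppress=True)
c=shot('wrist','w2');o=manip.get_obs();print(o['position'],o['ee_rot'],o['clock'],o['joint_pos'])
cv2.imwrite('pics/w2b.png',cv2.resize(c['pixels'][:,:,::-1],(800,600),interpolation=cv2.INTER_CUBIC))
E
```

```text
[ 0.556  -0.1712  0.181 ] [-0.1673  0.9859  0.0003  0.0001] 3.15 [-0.1914  0.2655  0.4927  1.642  -0.131   1.267   2.2329]
```

View pics/w2b.png

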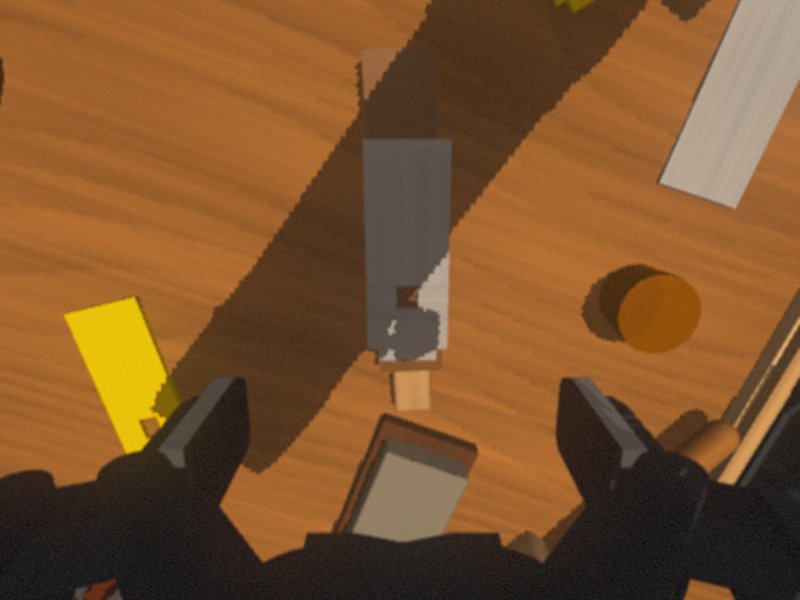

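The iron lies under the wrist with its notch at (407,297) and edge corners at (363,140) and (451,139); the lower side ends are (368,350) and (448,348). Its sides are clear for the fingers.

```bash
python3 - <<'E'
from h import *
from m1 import multi
np.set_printoptions(precision=4,suppress=True)
k=1.5625; w,s,d=load('w2'),load('scene0'),load('side0')
g=lambda x,y:(x/k,y/k)
print('notch',multi((w,g(407,297)),(s,(210.5,245)),(d,(288.75,239.75))))
print('eA',multi((w,g(451,139)),(s,(184.5,226)),(d,(258.75,255.5))))
print('eB',multi((w,g(363,140)),(s,(173.75,239)),(d,(272,266.75))))
q=[onz(w,g(*p),.029)[:2] for p in[(363,140),(451,139),(448,348),(368,350)]];n=onz(w,g(407,297),.029)[:2];print(q,n)
e=(q[0]+q[1])/2;v=n-e;print(e,'dir',np.degrees(np.arctan2(v[1],v[0])),np.linalg.norm(v),'centre',e+v*70/97)
for a,b in((0,3),(1,2)):
  v=q[b]-q[a];print(np.degrees(np.arctan2(v[1],v[0])))
print('w',np.linalg.norm(q[0]-q[1]))
R=Rn.from_quat(manip.get_obs()['ee_rot']).as_matrix();print(R)
# pin from w2? check scraper/jar positions
E
```

```text
notch [ 0.579  -0.1601  0.0255]
eA [ 0.4809 -0.1684  0.0251]
eB [ 0.4979 -0.216   0.0257]
[array([ 0.4953, -0.2162]), array([ 0.4778, -0.1679]), array([ 0.6011, -0.1233]), array([ 0.6196, -0.1722])] [ 0.5771 -0.1601]
[ 0.4866 -0.192 ] dir 19.4187313700618 0.09597829911208694 centre [ 0.5519 -0.169 ]
19.49350439596618
19.9031085501754
w 0.05137424266230203
[[-0.944  -0.3298  0.0001]
 [-0.3298  0.944   0.0005]
 [-0.0003  0.0005 -1.    ]]
```

Call:
move_arm(motion=[[[0.0035,0.004,0.05],[0,0,0],1],[[0,0,0.05],[0,0,0],1],[[0,0,0.05],[0,0,0],1],[[0,0,0.045],[0,0,0],1],[[0,0,0.025],[0,0,0],1],[[0,0,0.011],[0,0,0],1],[[0,0,0],[0,0,0],1],[[0,0,0],[0,0,0],1]])

```text
clock: 3.95
position: [0.5532, -0.1702, 0.0088]
ee_rot: [-0.168, 0.986, -0.0, 0.001]
ft_force: [-0.4, 0.6, -0.1]
grip_width: 0.999
grasp_force: 0.0
```

Call:
move_arm(motion=[[[0,0,0],[0,0,0],0.4],[[0,0,0],[0,0,0],0.3],[[0,0,0],[0,0,0],0.1],[[0,0,0],[0,0,0],-0.1],[[0,0,0],[0,0,0],-0.1],[[0,0,0],[0,0,0],-0.1],[[0,0,0],[0,0,0],-0.1],[[0,0,0],[0,0,0],-0.1]], newtons=50)

```text
clock: 4.75
position: [0.5524, -0.1701, 0.0077]
ee_rot: [-0.169, 0.986, 0.0, -0.0]
ft_force: [-1.0, 0.3, 0.0]
grip_width: 0.45
grasp_force: 0.0
```

```bash
python3 - <<'E'
from h import *
o=manip.get_obs();print(o['grip_width'],o['grasp_force'],o['ft_force'])
c=shot('wrist','w3');d=shot('side','d3')
cv2.imwrite('pics/w3b.png',np.hstack([cv2.resize(c['pixels'][90:,100:400,::-1],None,fx=1.3,fy=1.3),cv2.resize(d['pixels'][180:310,220:350,::-1],(382,382))]))
E
```

```text
0.45025672956547913 0.0 [-0.96507349  0.33658306  0.0245503 ]
```

View pics/w3b.png

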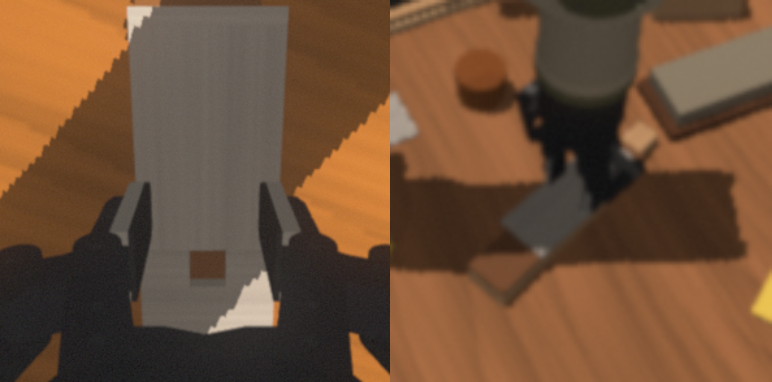

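The pads stand beside the iron's long sides with small gaps, so the opening readout isn't linear in mm. I'll go on closing.

Call:
move_arm(motion=[[[0,0,0],[0,0,0],-0.2],[[0,0,0],[0,0,0],-0.3],[[0,0,0],[0,0,0],-0.4],[[0,0,0],[0,0,0],-0.5],[[0,0,0],[0,0,0],-0.6],[[0,0,0],[0,0,0],-0.6],[[0,0,0],[0,0,0],-0.6]], newtons=50)

```text
clock: 5.55
position: [0.5524, -0.1701, 0.0077]
ee_rot: [-0.169, 0.986, 0.0, 0.0]
ft_force: [0.0, -1.0, 0.1]
grip_width: 0.2
grasp_force: 0.0
```

```bash
python3 - <<'E'
from h import *
o=manip.get_obs();print(o['grip_width'],o['grasp_force'],o['ft_force'],o['torque'])
c=shot('wrist','w4')
cv2.imwrite('pics/w4b.png',cv2.resize(c['pixels'][90:,100:400,::-1],None,fx=1.6,fy=1.6))
# jaw positions: dark finger inner edge columns in both
for f in('w2','w3','w4'):
    p=load(f)['pixels'].astype(int).sum(2); print(f,[int(v) for v in p[270,100:400:6]])
E
```

```text
0.19983736405069072 0.0 [ 0.04930356 -1.00406287  0.12703011] [-0.01551399  0.00523224 -0.02460137]
w2 [327, 165, 109, 217, 214, 134, 101, 87, 96, 101, 138, 166, 167, 168, 172, 168, 175, 318, 322, 330, 327, 305, 311, 314, 148, 176, 145, 176, 323, 338, 336, 337, 303, 315, 318, 318, 325, 328, 316, 317, 311, 313, 326, 113, 111, 110, 122, 96, 214, 258]
w3 [216, 199, 215, 213, 196, 215, 209, 209, 203, 218, 215, 164, 117, 107, 107, 234, 304, 115, 124, 99, 291, 280, 286, 294, 297, 286, 297, 290, 298, 283, 280, 285, 278, 274, 118, 125, 162, 305, 143, 130, 120, 148, 374, 370, 385, 390, 383, 371, 367, 377]
w4 [215, 197, 213, 221, 209, 213, 210, 213, 204, 216, 212, 207, 195, 205, 191, 216, 111, 112, 122, 118, 122, 298, 129, 128, 299, 286, 300, 283, 288, 284, 105, 244, 130, 108, 139, 130, 105, 262, 393, 384, 379, 384, 371, 387, 391, 392, 395, 379, 364, 377]
```

View pics/w4b.png

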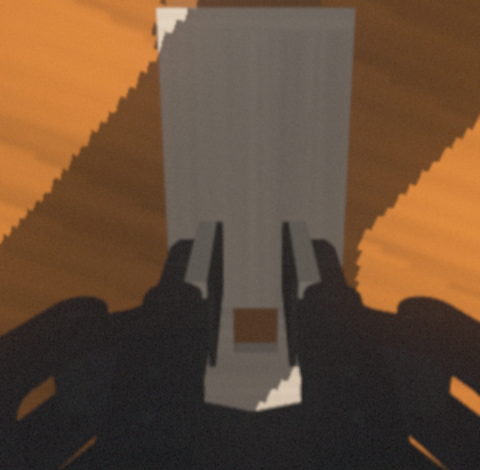

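Both finger ends are above the iron's top face. Working back from their wrist-camera pixels, they sit about 21 mm behind the reported TCP at this opening, and about 35 mm behind when fully open. I'll open, go about 22 mm lower while watching the force, and close again.

Call:
move_arm(motion=[[[0,0,0],[0,0,0],1],[[0,0,0],[0,0,0],1],[[0,0,0],[0,0,0],1],[[0,0,0],[0,0,0],1],[[0,0,0],[0,0,0],1],[[0,0,0],[0,0,0],1],[[0,0,0],[0,0,0],1],[[0,0,0.01],[0,0,0],1],[[0,0,0.01],[0,0,0],1],[[0,0,0.009],[0,0,0],1],[[0,0,0],[0,0,0],1]])

```text
clock: 6.7
position: [0.5514, -0.1699, -0.0155]
ee_rot: [-0.169, 0.986, 0.0, -0.001]
ft_force: [0.2, -1.0, -0.3]
grip_width: 1.002
grasp_force: 0.0
```

Call:
move_arm(motion=[[[0,0,0],[0,0,0],0.5],[[0,0,0],[0,0,0],0.3],[[0,0,0],[0,0,0],0.2],[[0,0,0],[0,0,0],0.1],[[0,0,0],[0,0,0],0.1],[[0,0,0],[0,0,0],0.1]], newtons=50)

```text
clock: 7.3
position: [0.5527, -0.1701, -0.0134]
ee_rot: [-0.169, 0.986, 0.0, 0.0]
ft_force: [-1.9, 1.8, 5.9]
grip_width: 0.592
grasp_force: 51.3
```

Gripped at 51 N. Now lift and measure where the iron sits in the hand.

Call:
move_arm(motion=[[[0,0,-0.01],[0,0,0],0],[[0,0,-0.03],[0,0,0],0],[[0,0,-0.05],[0,0,0],0],[[0,0,-0.06],[0,0,0],0],[[0,0,-0.06],[0,0,0],0],[[0,0,-0.04],[0,0,0],0],[[0,0,0],[0,0,0],0],[[0,0,0],[0,0,0],0]])

```text
clock: 8.1
position: [0.5523, -0.1701, 0.1735]
ee_rot: [-0.169, 0.986, 0.0, 0.0]
ft_force: [-0.6, 1.0, -2.7]
grip_width: 0.591
grasp_force: 52.9
```

```bash
python3 - <<'E'
from h import *
np.set_printoptions(precision=4,suppress=True)
o=manip.get_obs();print(o['position'],o['ee_rot'],o['joint_pos'],o['grasp_force'])
c=shot('wrist','w5')
cv2.imwrite('pics/w5b.png',cv2.resize(c['pixels'][:,100:420,::-1],None,fx=1.56,fy=1.56))
E
```

```text
[ 0.5523 -0.1701  0.1735] [-0.1686  0.9857  0.0001  0.0003] [-0.1982  0.2621  0.4974  1.6625 -0.1311  1.2497  2.2359] 52.88422465324402
```

View pics/w5b.png

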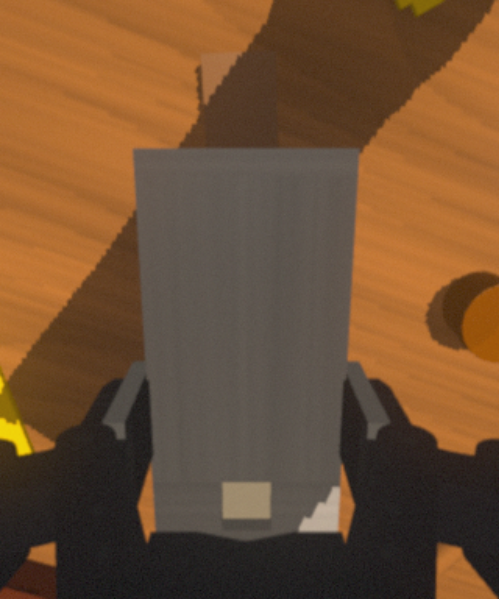

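The iron is gripped level and square, with its edge at crop (134–358,150) and notch at (246,501). In tool axes its centre is at x≈0, y≈-0.5 mm and its underside about 36 mm behind the reported TCP.

```bash
cat > tgt.py <<'E'
from h import *
import sys
np.set_printoptions(precision=4,suppress=True)
foot=np.array([.600,.1475,.0655]); yaw=np.radians(-.5)
RB=Rn.from_euler('z',yaw).as_matrix()@np.array([[np.cos(np.pi/6),0,-.5],[0,1,0],[.5,0,np.cos(np.pi/6)]])
RT=RB@np.diag([-1.,1,-1])
def plan(pt_bed, pt_tool, R=RT):
    "world TCP so that tool point pt_tool stands at bed point pt_bed; print shift in present tool axes and turn"
    X=foot+RB@np.array(pt_bed); p=X-R@np.array(pt_tool)
    o=manip.get_obs(); Rc=Rn.from_quat(o['ee_rot']).as_matrix()
    print('TCP',p,'clock',o['clock'],'turn/unit in tool',Rn.from_matrix(Rc.T@R).as_rotvec()/(np.pi/4))
    print('shift/unit in target axes',R.T@(p-o['position'])/.75,'in present axes',Rc.T@(p-o['position'])/.75)
IT=[0,-.0005,-.0365]
if __name__=='__main__': plan([-.027,0,float(sys.argv[1])],IT)
E
python3 tgt.py .08
```

```text
TCP [0.5549 0.1484 0.0897] clock 8.15 turn/unit in tool [ 0.1168 -0.6618  0.4322]
shift/unit in target axes [0.0546 0.4244 0.0958] in present axes [-0.1453  0.3987  0.1104]
```

Call:
move_arm(motion=[[[0,0,0],[0,0,0.148],0],[[0,0,0],[0,0,0.148],0],[[0,0,0],[0,0,0.148],0],[[0,0,0],[0,-0.167,0],0],[[0,0,0],[0,-0.167,0],0],[[0,0,0],[0,-0.167,0],0],[[0,0,0],[0,-0.166,0],0],[[0.005,0.055,0],[0,0,0],0],[[0.005,0.055,0],[0,0,0],0],[[0.005,0.055,0],[0,0,0],0],[[0.005,0.055,0],[0,0,0],0]])

```text
clock: 9.25
position: [0.5393, -0.0037, 0.1638]
ee_rot: [0.005, 0.966, -0.002, 0.258]
ft_force: [0.9, -0.1, -2.3]
grip_width: 0.587
grasp_force: 53.1
```

Call:
move_arm(motion=[[[0.01,0.055,0],[0,0,0],0],[[0.01,0.055,0],[0,0,0],0],[[0.01,0.055,0],[0,0,0],0],[[0.005,0.04,0.03],[0,0,0],0],[[0,0,0.03],[0,0,0],0],[[0,0,0],[0,0,0],0],[[0,0,0],[0,0,0],0]])

```text
clock: 9.95
position: [0.5411, 0.1476, 0.1121]
ee_rot: [0.005, 0.966, -0.002, 0.257]
ft_force: [0.4, 0.5, -2.3]
grip_width: 0.593
grasp_force: 53.5
```

```bash
python3 tgt.py .06;  python3 tgt.py .025
```

```text
TCP [0.5649 0.1483 0.0724] clock 9.95 turn/unit in tool [-0.0029 -0.0044 -0.0012]
shift/unit in target axes [-0.001   0.0012  0.0617] in present axes [-0.0012  0.0013  0.0617]
TCP [0.5824 0.1482 0.042 ] clock 9.95 turn/unit in tool [-0.0029 -0.0044 -0.0012]
shift/unit in target axes [-0.001   0.0012  0.1084] in present axes [-0.0014  0.0014  0.1084]
```

Call:
move_arm(motion=[[[-0.001,0.001,0.035],[0,-0.004,0],0],[[0,0,0.035],[0,0,0],0],[[0,0,0.025],[0,0,0],0],[[0,0,0.013],[0,0,0],0],[[0,0,0],[0,0,0],0],[[0,0,0],[0,0,0],0]])

```text
clock: 10.55
position: [0.5837, 0.149, 0.0451]
ee_rot: [0.005, 0.965, -0.001, 0.261]
ft_force: [-0.9, 0.2, -2.5]
grip_width: 0.59
grasp_force: 53.5
```

```bash
python3 tgt.py .025; python3 - <<'E'
from h import *
w=shot('wrist','w6');s=shot('scene','s6');d=shot('side','d6')
A=cv2.resize(w['pixels'][60:,150:370,::-1],None,fx=1.8,fy=1.8)
B=cv2.resize(s['pixels'][145:235,235:335,::-1],(400,292),interpolation=2);C=cv2.resize(d['pixels'][115:205,185:285,::-1],(400,292),interpolation=2)
im=np.zeros((584,796,3),np.uint8);im[:A.shape[0],:396]=A[:584];im[:292,396:]=B;im[292:,396:]=C
cv2.imwrite('pics/v6.png',im)
E
```

```text
TCP [0.5824 0.1482 0.042 ] clock 10.55 turn/unit in tool [-0.0006  0.0052 -0.0018]
shift/unit in target axes [ 0.0036 -0.0011  0.0027] in present axes [ 0.0036 -0.0011  0.0026]
```

View pics/v6.png

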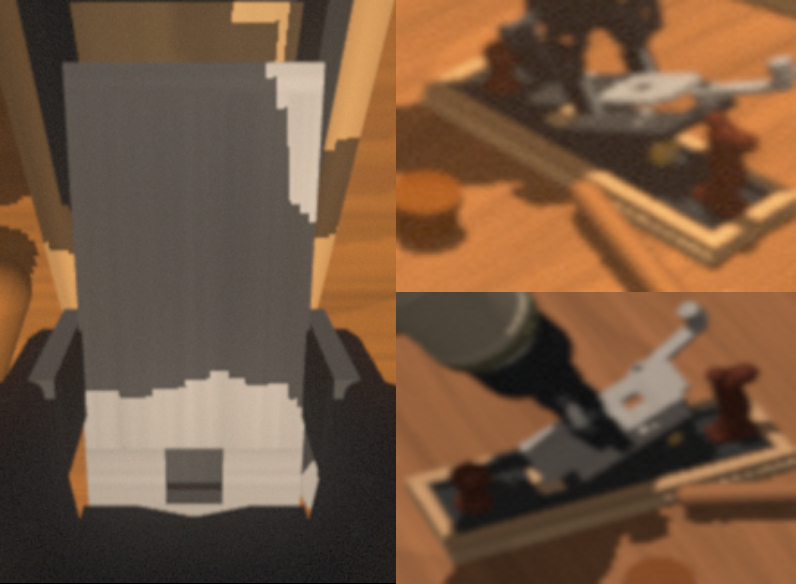

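The three views show the iron sloping parallel to the bed just above it, its edge centred between the cheeks. The notch is at wrist-crop (194,475), scene-crop (645,88) and side-crop (632,400), and the lever is clear of the iron.

```bash
python3 - <<'E'
from tgt import *
from m1 import multi
w,s,d=load('w6'),load('s6'),load('d6')
a,b,c=(194/1.8+150,475/1.8+60),(249/4+235,88/3.244+145),(236/4+185,108/3.244+115)
for t in ([(s,b),(d,c)],[(w,a),(s,b),(d,c)]): print('notch top in bed',RB.T@(multi(*t)-foot))
# original pin top in the same fixed cameras
print('pin top in bed',RB.T@(multi((s,(297.5,181.5)),(d,(248,154.5)))-foot),proj(s,foot+RB@[0,0,.0125]),proj(d,foot+RB@[0,0,.0125]))
print('expected px of notch',*[proj(q,foot+RB@[0.0,0,.032]) for q in(w,s,d)],a,b,c)
o=manip.get_obs();Rc=Rn.from_quat(o['ee_rot']).as_matrix()
iron=o['position']+Rc@np.array(IT);print('iron in bed by tool',RB.T@(iron-foot))
# edge corners from wrist px
for p in((64,63),(325,62)):
    O,v=ray(w,(p[0]/1.8+150,p[1]/1.8+60));O=RB.T@(O-foot);v=RB.T@v;print('edge corner',O+v*(.032-O[2])/v[2])
O,v=ray(w,a);O=RB.T@(O-foot);v=RB.T@v;print('notch w',O+v*(.032-O[2])/v[2])
E
```

```text
notch top in bed [0.0043 0.0037 0.0277]
notch top in bed [0.005  0.0021 0.0287]
pin top in bed [ 0.0007 -0.0035  0.0016] [296.8572 177.6487] [245.6551 152.1049]
expected px of notch [255.2263 319.5824] [294.7475 171.4165] [242.69   149.1577] (257.77777777777777, 323.88888888888886) (297.25, 172.12700369913688) (244.0, 148.29223181257706)
iron in bed by tool [-0.0242  0.0012  0.0272]
edge corner [-0.0948 -0.0246  0.032 ]
edge corner [-0.0949  0.0272  0.032 ]
notch w [0.0022 0.0011 0.032 ]
```

Call:
move_arm(motion=[[[0.0035,-0.0012,0],[0,0.005,0],0],[[0,0,0.008],[0,0,0],0],[[0,0,0.008],[0,0,0],0],[[0,0,0.004],[0,0,0],0],[[0,0,0],[0,0,0],0],[[0,0,0],[0,0,0],0]])

```text
clock: 11.3
position: [0.5888, 0.1481, 0.0296]
ee_rot: [0.005, 0.966, -0.001, 0.258]
ft_force: [-0.6, 0.3, -3.0]
grip_width: 0.592
grasp_force: 53.5
```

```bash
python3 tgt.py 0; python3 -c "
from h import *
o=manip.get_obs();print(o['ft_force'],o['position'])"
```

```text
TCP [0.5949 0.148  0.0204] clock 11.3 turn/unit in tool [-0.0008 -0.0013 -0.0012]
shift/unit in target axes [-0.0008 -0.      0.0147] in present axes [-0.0009 -0.      0.0147]
[-0.62466384  0.25885206 -3.02357125] [0.58880251 0.14810864 0.02962935]
```

Call:
move_arm(motion=[[[0,0,0.003],[0,0,0],0],[[0,0,0.003],[0,0,0],0],[[0,0,0.003],[0,0,0],0],[[0,0,0],[0,0,0],0],[[0,0,0],[0,0,0],0]])

```text
clock: 11.8
position: [0.5922, 0.148, 0.024]
ee_rot: [0.005, 0.966, -0.001, 0.258]
ft_force: [0.5, 0.4, -3.5]
grip_width: 0.593
grasp_force: 53.5
```

Call:
move_arm(motion=[[[0,0,0.002],[0,0,0],0],[[0,0,0.002],[0,0,0],0],[[0,0,0],[0,0,0],0]])

```text
clock: 12.1
position: [0.5938, 0.148, 0.0213]
ee_rot: [0.005, 0.966, -0.001, 0.258]
ft_force: [-0.6, 0.5, -2.9]
grip_width: 0.591
grasp_force: 53.5
```

```bash
python3 tgt.py 0
```

```text
TCP [0.5949 0.148  0.0204] clock 12.1 turn/unit in tool [-0.0008 -0.0009 -0.0013]
shift/unit in target axes [-0.0007  0.0001  0.0018] in present axes [-0.0007  0.0001  0.0017]
```

Call:
move_arm(motion=[[[0,0,0.001],[0,0,0],0],[[0,0,0.001],[0,0,0],0],[[0,0,0],[0,0,0],0]])

```text
clock: 12.4
position: [0.5945, 0.148, 0.0201]
ee_rot: [0.005, 0.966, -0.001, 0.258]
ft_force: [0.4, 0.2, -2.5]
grip_width: 0.592
grasp_force: 53.5
```

Call:
move_arm(motion=[[[0,0,0.001],[0,0,0],0],[[0,0,0],[0,0,0],0],[[0,0,0],[0,0,0],0]])

```text
clock: 12.7
position: [0.5949, 0.1481, 0.0196]
ee_rot: [0.005, 0.966, -0.001, 0.259]
ft_force: [-1.8, 0.1, -1.1]
grip_width: 0.591
grasp_force: 53.7
```

Force is starting to change, so it's close to contact. A couple more small steps.

Call:
move_arm(motion=[[[0,0,0.001],[0,0,0],0],[[0,0,0],[0,0,0],0],[[0,0,0],[0,0,0],0]])

```text
clock: 13.0
position: [0.595, 0.1481, 0.0195]
ee_rot: [0.005, 0.966, -0.001, 0.259]
ft_force: [-14.0, -2.2, 12.7]
grip_width: 0.587
grasp_force: 55.2
```

```bash
python3 tgt.py 0; python3 -c "
from tgt import *
o=manip.get_obs();print(o['ft_force'],RB.T@o['ft_force'],RB.T@o['torque'])"
```

```text
TCP [0.5949 0.148  0.0204] clock 13.0 turn/unit in tool [-0.001  -0.0001 -0.0012]
shift/unit in target axes [-0.0004 -0.0001 -0.0011] in present axes [-0.0004 -0.0001 -0.0011]
[-13.9578  -2.2246  12.6731] [-5.734  -2.3463 17.9441] [-0.5487  1.6773  0.0181]
```

Call:
move_arm(motion=[[[0,0,-0.0008],[0,0,0],0],[[0,0,0],[0,0,0],0.2],[[0,0,0],[0,0,0],0.25],[[0,0,0],[0,0,0],0.3],[[0,0,0],[0,0,0],0.4],[[0,0,0],[0,0,0],0.5],[[0,0,0],[0,0,0],0.6],[[0,0,0],[0,0,0],0.6]])

```text
clock: 13.8
position: [0.595, 0.148, 0.0194]
ee_rot: [0.005, 0.966, -0.001, 0.259]
ft_force: [0.1, 0.3, 0.0]
grip_width: 0.799
grasp_force: 0.0
```

```bash
python3 - <<'E'
from tgt import *
w=shot('wrist','w7');s=shot('scene','s7');d=shot('side','d7')
A=w['pixels'];h=cv2.cvtColor(A,cv2.COLOR_RGB2HSV)
a6=load('w6')['pixels']
# iron edge row & notch rows along columns, brightness profile
for nm,p in(('w6',a6),('w7',A)):
    g=p.astype(int).sum(2)
    print(nm,'col',[int(v) for v in g[60:360:5,257]]); print('  row120',[int(v) for v in g[120,170:350:4]])
cv2.imwrite('pics/v7.png',cv2.resize(A[:,:,::-1],(800,600)))
E
```

```text
w6 col [140, 237, 237, 244, 236, 236, 236, 262, 267, 265, 264, 275, 261, 267, 264, 263, 260, 256, 259, 263, 250, 261, 262, 249, 256, 255, 251, 252, 256, 255, 257, 259, 266, 251, 260, 260, 262, 261, 265, 261, 263, 271, 326, 560, 557, 550, 538, 546, 549, 543, 284, 268, 264, 270, 163, 233, 435, 467, 147, 124]
  row120 [234, 101, 122, 115, 190, 249, 251, 252, 259, 259, 256, 266, 268, 255, 259, 258, 262, 249, 261, 262, 256, 268, 269, 263, 267, 258, 266, 252, 259, 254, 259, 263, 274, 266, 433, 534, 551, 561, 558, 575, 224, 326, 458, 481, 469]
w7 col [137, 248, 251, 241, 249, 243, 242, 278, 274, 283, 277, 279, 284, 288, 270, 276, 273, 282, 279, 276, 272, 274, 268, 268, 272, 270, 258, 267, 265, 264, 269, 266, 269, 272, 281, 281, 278, 278, 277, 276, 280, 281, 282, 596, 584, 583, 582, 577, 578, 573, 278, 256, 249, 311, 426, 550, 526, 505, 130, 110]
  row120 [117, 104, 113, 113, 214, 268, 278, 269, 275, 274, 268, 280, 270, 268, 276, 268, 274, 269, 273, 278, 273, 281, 278, 278, 284, 269, 276, 270, 281, 271, 276, 278, 293, 279, 287, 590, 580, 584, 591, 600, 172, 162, 155, 171, 223]
```

Call:
move_arm(motion=[[[0,0,-0.01],[0,0,0],0.6],[[0,0,-0.03],[0,0,0],0.6],[[0,0,-0.06],[0,0,0],0.6],[[0,0,-0.06],[0,0,0],0.6],[[0,0,-0.04],[0,0,0],0.6],[[0,0,0],[0,0,0],-1],[[0,0,0],[0,0,0],-1],[[0,0,0],[0,0,0],-1],[[0,0,0],[0,0,0],-1],[[0,0,0],[0,0,0],-1],[[0,0,0],[0,0,0],-1],[[0,0,0],[0,0,0],-1]])

```text
clock: 15.15
position: [0.52, 0.1487, 0.1489]
ee_rot: [0.005, 0.966, -0.001, 0.258]
ft_force: [-0.7, -1.7, -1.1]
grip_width: -0.007
grasp_force: 0.0
```

```bash
python3 - <<'E'
from tgt import *
o=manip.get_obs();print(o['position'],o['grip_width'],o['joint_pos'])
w=shot('wrist','w8');s=shot('scene','s8');d=shot('side','d8')
A=cv2.resize(w['pixels'][:,80:432,::-1],None,fx=1.52,fy=1.52)
B=cv2.resize(s['pixels'][155:215,250:340,::-1],(265,177),interpolation=2);C=cv2.resize(d['pixels'][110:190,200:290,::-1],(265,236),interpolation=2)
im=np.zeros((584,800,3),np.uint8);im[:A.shape[0],:535]=A[:584];im[:177,535:]=B;im[200:436,535:]=C
cv2.imwrite('pics/v8.png',im)
E
```

```text
[0.52   0.1487 0.1489] -0.0068525555189311756 [-0.3164 -0.1304 -0.2124  2.204   0.3943  0.6467  0.7614]
```

View pics/v8.png

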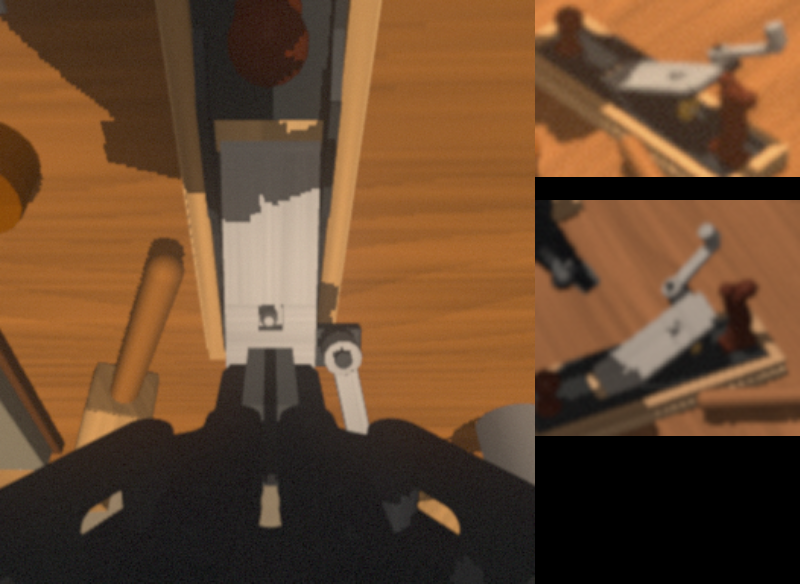

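Seated: the wrist view shows the bright pin inside the notch at (268,320) and the edge in the mouth between the cheeks. The lever pivot is at (343,357), with its bar running to (355,420). Next I plan the lever sweep with shut fingers.

```bash
cat > lev.py <<'E'
from tgt import *
k=RB.T@(np.array([.6613,.2038,.1342])-foot);pv=np.array([.022,.042])
v=k[:2]-pv;th=np.arctan2(v[0],-v[1]);print('knob bed',k,'theta',th,'r',np.linalg.norm(v))
TIP=[0,0,-.0205]
def F(t,g=0):
    K=pv+.066*np.array([np.sin(t),-np.cos(t)]);u=np.array([np.cos(t),np.sin(t)])
    r=.009+g+min(.011/max(abs(u[0]),1e-6),.0145/max(abs(u[1]),1e-6),.0165)
    return K+r*u
o=manip.get_obs();tip=RB.T@(o['position']+Rn.from_quat(o['ee_rot']).as_matrix()@np.array(TIP)-foot)
print('tip now in bed',tip)
if __name__=='__main__':
    s=F(1.9,.008);print('start F',s,'shift units to hover z.06',(np.array([*s,.06])-tip)*[-1,1,-1]/.75)
    last=s
    for t in [1.9,1.7,1.5,1.3,1.1,.9,.7,.5,.3,.1,0,-.05]:
        f=F(t);print(t,f,(f-last)*[-1,1]/.75);last=f
E
python3 lev.py
```

```text
knob bed [0.087  0.0568 0.0291] theta 1.7951185733175272 r 0.0666805285023519
tip now in bed [-0.0274  0.0006  0.133 ]
start F [0.074  0.0939] shift units to hover z.06 [-0.1352  0.1244  0.0973]
1.9 [0.0766 0.0864] [-0.0034 -0.0101]
1.7 [0.0844 0.0739] [-0.0104 -0.0166]
1.5 [0.0895 0.0608] [-0.0068 -0.0175]
1.3 [0.092  0.0475] [-0.0034 -0.0177]
1.1 [0.0923 0.0346] [-0.0003 -0.0172]
0.9 [0.0896 0.0209] [ 0.0036 -0.0182]
0.7 [0.0824 0.0066] [ 0.0095 -0.0192]
0.5 [ 0.0725 -0.0056] [ 0.0131 -0.0162]
0.3 [ 0.0611 -0.015 ] [ 0.0153 -0.0125]
0.1 [ 0.0485 -0.0217] [ 0.0167 -0.0089]
0 [ 0.042 -0.024] [ 0.0087 -0.0031]
-0.05 [ 0.0387 -0.0249] [ 0.0044 -0.0012]
```

Call:
move_arm(motion=[[[-0.034,0.031,0],[0,0,0],-1],[[-0.034,0.031,0],[0,0,0],-1],[[-0.034,0.031,0],[0,0,0],-1],[[-0.033,0.031,0],[0,0,0],-1],[[0,0,0.05],[0,0,0],-1],[[0,0,0.047],[0,0,0],-1],[[0,0,0],[0,0,0],-1],[[0,0,0],[0,0,0],-1]])

```text
clock: 16.1
position: [0.6446, 0.2405, 0.1364]
ee_rot: [0.005, 0.966, -0.002, 0.258]
ft_force: [-0.3, -0.2, 0.9]
grip_width: 0.003
grasp_force: 0.0
```

```bash
python3 lev.py | sed -n 1,3p; python3 - <<'E'
from tgt import *
# tip seen in fixed cameras? print predicted tip + knob px, and detect grey pads near
for n in('scene','side'):
    c=shot(n,n+'9'); o=manip.get_obs();t=o['position']+Rn.from_quat(o['ee_rot']).as_matrix()@np.array([0,0,-.0205])
    x,y=proj(c,t); print(n,'tip px',x,y,'knob px',proj(c,[.6613,.2038,.1342]))
    g=c['pixels'].astype(int).sum(2); X,Y=int(x),int(y)
    print(g[Y-14:Y+16:2,X-14:X+16:2])
E
```

```text
knob bed [0.087  0.0568 0.0291] theta 1.7951185733175272 r 0.0666805285023519
tip now in bed [0.0734 0.0934 0.06  ]
start F [0.074  0.0939] shift units to hover z.06 [-0.0008  0.0008  0.0001]
scene tip px 332.8907566040565 147.51112226121245 knob px [331.1204 163.9325]
[[141 155 170 149 135 128 169 206 369 484 505 512 520 531 535]
 [152 161 159 162 150 169 239 293 411 538 526 502 505 509 521]
 [230 224 230 174 140 162 289 303 360 520 559 540 537 510 493]
 [244 250 259 204 145 166 254 312 333 483 532 541 542 548 544]
 [249 258 253 232 152 146 222 313 311 409 503 519 530 537 545]
 [256 262 244 244 180 137 185 305 304 315 350 421 489 514 536]
 [352 326 272 256 200 148 176 275 320 294 274 287 326 393 465]
 [399 392 379 330 285 242 225 255 295 271 268 269 276 280 295]
 [395 387 386 387 387 379 336 289 268 266 270 268 261 262 268]
 [392 388 399 411 415 416 415 392 360 306 267 258 268 278 272]
 [405 410 416 408 422 415 412 415 398 387 346 286 269 268 266]
 [411 418 410 417 417 402 405 398 391 375 372 366 369 325 275]
 [413 418 407 408 410 393 391 375 370 366 379 385 381 366 364]
 [408 403 3
[... 439 characters left out ...]
7 314]
 [262 124 107 232 248 160  92 179 280 294 305 302 306 303 311]
 [313 280 180 186 234 150  60 111 256 284 295 307 300 307 306]
 [307 315 266 138 115  85  54  78 178 275 290 304 306 302 305]
 [306 310 311 241 153 162  84  57 126 269 291 285 302 306 308]
 [302 304 312 319 298 281 193 163 257 288 291 287 290 311 308]
 [295 304 304 316 319 305 287 291 308 301 293 293 288 300 310]
 [288 299 302 305 319 315 302 301 311 310 299 293 291 288 300]
 [283 290 303 301 311 320 311 302 301 306 308 298 290 307 341]
 [283 282 298 300 301 312 322 308 304 302 308 308 306 392 445]
 [286 279 283 299 301 306 321 319 305 301 297 307 323 413 409]
 [294 283 278 286 299 302 309 326 318 310 301 298 310 305 226]]
```

The fixed cameras confirm the modelled fingertip position. Lower beside the knob and start sweeping.

Call:
move_arm(motion=[[[0,0,0.03],[0,0,0],-1],[[0,0,0.026],[0,0,0],-1],[[0,0,0],[0,0,0],-1],[[-0.0034,-0.0101,0],[0,0,0],-1],[[-0.0052,-0.0083,0],[0,0,0],-1],[[-0.0052,-0.0083,0],[0,0,0],-1],[[-0.0034,-0.0087,0],[0,0,0],-1],[[-0.0034,-0.0088,0],[0,0,0],-1],[[0,0,0],[0,0,0],-1]])

```text
clock: 17.1
position: [0.6797, 0.2056, 0.1088]
ee_rot: [0.006, 0.966, -0.001, 0.259]
ft_force: [-0.1, 0.5, 0.7]
grip_width: 0.0
grasp_force: 0.2
```

```bash
cat > kn.py <<'E'
from lev import *
# lever angle from images: bright blob nearest predicted knob tops
for n in('scene','side'):
    c=shot(n,n+'k'); h=cv2.cvtColor(c['pixels'],cv2.COLOR_RGB2HSV)
    m=(h[...,1]<45)&(h[...,2]>125)
    sc=[]
    for t in np.arange(0,1.91,.1):
        q=pv+.066*np.array([np.sin(t),-np.cos(t)])
        x,y=proj(c,foot+RB@[*q,.032]); X,Y=int(round(x)),int(round(y)); sc.append(int(m[Y-1:Y+2,X-2:X+3].sum()))
    print(n,sc)
E
python3 kn.py
```

```text
knob bed [0.087  0.0568 0.0291] theta 1.7951185733175272 r 0.0666805285023519
tip now in bed [0.0902 0.0588 0.0184]
scene [0, 0, 0, 0, 0, 0, 0, 0, 0, 0, 0, 0, 0, 0, 0, 0, 0, 0, 0, 0]
side [0, 0, 0, 0, 0, 0, 0, 0, 0, 0, 0, 0, 0, 0, 0, 0, 0, 0, 0, 0]
```

```bash
python3 - <<'E'
from tgt import *
pv=np.array([.022,.042])
for n in('scene','side'):
    a,b=load(n+'9'),load(n+'k')
    g0,g1=[cv2.cvtColor(q['pixels'],cv2.COLOR_RGB2HSV) for q in(a,b)]
    for t in(1.8,1.6,1.4,1.2):
        q=pv+.066*np.array([np.sin(t),-np.cos(t)]); x,y=proj(b,foot+RB@[*q,.033]).round().astype(int)
        print(n,t,(x,y),'before SV',g0[y,x,1:],'now',g1[y-2:y+3:2,x-2:x+3:2,1].tolist(),g1[y-2:y+3:2,x-2:x+3:2,2].tolist())
E
```

```text
scene 1.8 (np.int64(331), np.int64(163)) before SV [ 73 196] now [[119, 68, 62], [117, 90, 63], [70, 96, 65]] [[60, 82, 120], [61, 71, 118], [87, 69, 106]]
scene 1.6 (np.int64(328), np.int64(165)) before SV [106 157] now [[165, 126, 105], [147, 83, 85], [81, 62, 89]] [[145, 71, 61], [154, 101, 75], [136, 148, 126]]
scene 1.4 (np.int64(325), np.int64(167)) before SV [169 196] now [[171, 158, 117], [154, 99, 63], [146, 81, 63]] [[186, 176, 122], [169, 131, 145], [159, 113, 130]]
scene 1.2 (np.int64(321), np.int64(169)) before SV [159 188] now [[171, 167, 154], [170, 167, 146], [150, 151, 141]] [[192, 196, 169], [197, 196, 159], [163, 162, 148]]
side 1.8 (np.int64(257), np.int64(120)) before SV [ 44 162] now [[23, 9, 0], [104, 60, 15], [147, 100, 39]] [[55, 27, 21], [59, 30, 17], [139, 84, 46]]
side 1.6 (np.int64(259), np.int64(122)) before SV [42 97] now [[60, 15, 60], [100, 39, 53], [141, 75, 35]] [[30, 17, 47], [84, 46, 77], [136, 85, 72]]
side 1.4 (np.int64(261), np.int64(125)) before SV [54 75] now [[56, 41, 61], [100, 36, 37], [132, 55, 38]] [[68, 75, 112], [99, 71, 75], [120, 70, 68]]
side 1.2 (np.int64(262), np.int64(128)) before SV [152 143] now [[74, 37, 47], [90, 38, 55], [38, 58, 113]] [[83, 69, 71], [88, 67, 74], [73, 79, 106]]
```

The knob has moved with the finger, to about 1.4 rad. Continue the sweep.

Call:
move_arm(motion=[[[-0.0012,-0.0075,0],[0,0,0],-1],[[-0.0012,-0.0075,0],[0,0,0],-1],[[0,-0.0085,0],[0,0,0],-1],[[0,-0.0085,0],[0,0,0],-1],[[0.0018,-0.009,0],[0,0,0],-1],[[0.0018,-0.009,0],[0,0,0],-1],[[0.0048,-0.0096,0],[0,0,0],-1],[[0.0048,-0.0096,0],[0,0,0],-1],[[0,0,0],[0,0,0],-1]])

```text
clock: 18.1
position: [0.6712, 0.1531, 0.1038]
ee_rot: [0.006, 0.966, -0.002, 0.258]
ft_force: [-0.3, 0.3, -0.8]
grip_width: -0.003
grasp_force: 0.0
```

```bash
python3 lev.py|sed -n 2p
```

```text
tip now in bed [0.0808 0.0063 0.0181]
```

Call:
move_arm(motion=[[[0.0055,-0.008,0],[0,0,0],-1],[[0.0055,-0.008,0],[0,0,0],-1],[[0.0076,-0.0062,0],[0,0,0],-1],[[0.0077,-0.0062,0],[0,0,0],-1],[[0.0083,-0.0045,0],[0,0,0],-1],[[0.0084,-0.0045,0],[0,0,0],-1],[[0,0,0],[0,0,0],-1]])

```text
clock: 18.8
position: [0.6422, 0.1264, 0.0872]
ee_rot: [0.005, 0.966, -0.002, 0.258]
ft_force: [-0.2, -0.4, 0.1]
grip_width: -0.0
grasp_force: 0.0
```

Call:
move_arm(motion=[[[0.0044,-0.0016,0],[0,0,0],-1],[[0.0044,-0.0016,0],[0,0,0],-1],[[0,0,0],[0,0,0],-1]])

```text
clock: 19.1
position: [0.6372, 0.1251, 0.0845]
ee_rot: [0.005, 0.966, -0.001, 0.258]
ft_force: [0.3, -0.8, 0.1]
grip_width: -0.002
grasp_force: 0.0
```

```bash
python3 lev.py|sed -n 2p
```

```text
tip now in bed [ 0.0419 -0.0221  0.0183]
```

Call:
move_arm(motion=[[[0.002,-0.001,0],[0,0,0],-1],[[0.002,0,0],[0,0,0],-1],[[0,0,0],[0,0,0],-1]])

```text
clock: 19.4
position: [0.6366, 0.125, 0.0847]
ee_rot: [0.005, 0.966, -0.0, 0.26]
ft_force: [9.3, 1.9, -0.9]
grip_width: 0.001
grasp_force: 3.6
```

Call:
move_arm(motion=[[[0.002,0,0],[0,0,0],-1],[[0,0,0],[0,0,0],-1]])

```text
clock: 19.6
position: [0.6364, 0.1251, 0.0849]
ee_rot: [0.005, 0.965, -0.0, 0.261]
ft_force: [12.7, 1.5, -0.9]
grip_width: 0.003
grasp_force: 5.3
```

```bash
python3 lev.py|sed -n 2p
```

```text
tip now in bed [ 0.0413 -0.0221  0.019 ]
```

It has reached the hard stop at the expected locked position. Back off, retreat, and verify.

Call:
move_arm(motion=[[[-0.012,0,0],[0,0,0],-1],[[0,0,-0.04],[0,0,0],-1],[[0,0,-0.06],[0,0,0],-1],[[0.03,0,-0.05],[0,0,0],-1],[[0.05,0,-0.03],[0,0,0],-1],[[0.05,0,-0.03],[0,0,0],-1],[[0.05,0,0],[0,0,0],-1],[[0.05,0,0],[0,0,0],-1],[[0,0,0],[0,0,0],-1],[[0,0,0],[0,0,0],-1]])

```text
clock: 20.6
position: [0.4137, 0.126, 0.1376]
ee_rot: [0.005, 0.966, -0.002, 0.259]
ft_force: [-0.3, 0.8, -0.5]
grip_width: -0.001
grasp_force: 0.0
```

```bash
python3 - <<'E'
from tgt import *
pv=np.array([.022,.042])
for n in('scene','side'):
    z=load(n+'0');c=shot(n,n+'z');h=cv2.cvtColor(c['pixels'],cv2.COLOR_RGB2HSV).astype(int)
    print(n,'score by theta (low S, high V at knob top):')
    for t in np.arange(-.2,.61,.1):
        q=pv+.066*np.array([np.sin(t),-np.cos(t)]); x,y=proj(c,foot+RB@[*q,.033]).round().astype(int)
        p=h[y-1:y+2,x-1:x+2]; print(round(t,1),(int(x),int(y)),p[...,1].mean().round(),p[...,2].mean().round())
    x,y=proj(c,foot+RB@[.0,0,.005]).astype(int)
    d=np.abs(c['pixels'].astype(int)-z['pixels']).sum(2)>120
    k,l,st,ce=cv2.connectedComponentsWithStats(d.astype(np.uint8));print('changed',[(s.tolist()) for s in st[1:] if s[4]>25])
    x,y=proj(c,foot+RB@[.022,-.024,.033]).astype(int)
    print(h[y-8:y+10:2,x-8:x+10:2,2])
E
```

```text
scene score by theta (low S, high V at knob top):
-0.2 (291, 175) 111.0 181.0
-0.1 (293, 175) 105.0 197.0
0.0 (294, 175) 99.0 198.0
0.1 (296, 175) 104.0 191.0
0.2 (298, 175) 128.0 191.0
0.3 (300, 175) 136.0 195.0
0.4 (302, 175) 137.0 193.0
0.5 (304, 174) 148.0 191.0
0.6 (307, 174) 93.0 196.0
changed [[117, 0, 40, 12, 329], [161, 0, 24, 22, 225], [193, 0, 27, 35, 209], [274, 0, 37, 30, 614], [72, 4, 36, 30, 458], [111, 6, 7, 14, 27], [132, 33, 22, 30, 281], [202, 32, 30, 29, 202], [85, 35, 14, 10, 42], [96, 37, 8, 12, 45], [98, 48, 20, 25, 201], [206, 56, 29, 14, 176], [211, 66, 41, 62, 1444], [285, 94, 34, 17, 273], [159, 104, 144, 55, 2119], [80, 133, 177, 55, 2170], [280, 175, 14, 5, 48], [299, 174, 14, 8, 49], [293, 179, 9, 7, 29], [322, 197, 11, 7, 39], [173, 226, 56, 32, 840], [203, 259, 16, 7, 30]]
[[201 201 199 195 196 200 198 197 196]
 [200 197 196 196 198 198 200 197 201]
 [175 189 194 195 195 197 198 200 196]
 [112 158 187 199 195 197 199 197 196]
 [128 135 160 193 203 196 193 195 191]
 [190 191 188 173 167 157 178 202 202]
 [202 205 197 148 123 130 157 199 195]
 [209 208 2
[... 493 characters left out ...]
 54, 50, 1162], [90, 114, 23, 16, 237], [0, 121, 49, 59, 704], [93, 126, 66, 137, 3789], [236, 141, 29, 15, 110], [220, 159, 13, 16, 102], [42, 180, 170, 173, 3818], [29, 185, 7, 13, 39], [39, 187, 10, 7, 29], [59, 186, 17, 41, 220], [0, 205, 4, 35, 73], [3, 205, 58, 38, 944], [259, 227, 45, 40, 763], [9, 259, 12, 12, 62], [40, 296, 71, 31, 613]]
[[146 121 140 156 104 129 155 153 149]
 [140 110 151 164 156 162 164 160 153]
 [142 122 131 165 167 158 164 163 155]
 [153 157 153 160 166 167 162 164 162]
 [162 164 161 152 163 165 139 159 154]
 [162 161 137 140 158 155 107 131 137]
 [159 138 114 137 129  93  70  85  95]
 [163 150 113 155 155  96  64  54  39]
 [167 165 155 163 157  97  53  26  28]]
```

```bash
python3 -c "
from workcell import order
print(order.hand_in())"
```

```text
the job is handed in; nothing more can be done
None
```

I laid the iron on the plane's bed with its notch over the pin, swung the turn-lever to its locked stop, and handed the job in at about 21 s; the arm met only the strop's iron, the plane and the lever, and no verdict came back.

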